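# Shut the soft-close storage box

### The arm

A 6-joint arm with a two-finger parallel gripper is mounted at the origin on a cart in front of the work surface, level with it; the furniture and walls round the work are solid. World frame = base frame: x ahead of the robot, y to its left, z up, the work surface at z = 0. Lengths are in m, angles in degrees, forces in N, time in s.
With the tool pointing down it reaches from about 0.35 to 0.875 m from the base axis. Payload 4.2 kg.
Tool frame: the origin (TCP) lies at the very end of the fingers, on their centre line; the grasp point (between the pads) lies 19 mm behind it (r.grip_point_offset is the distance from the TCP to the grasp point, in m); z points along the fingers, y is the line along which they close (so a half turn about z gives the same grasp; the last joint's range is limited). The gripper opens to 87 mm and grips with 3 to 60 N. Pads are 19 mm wide; open, the fingers measure 117 mm over their backs; the gripper's body (75 mm by 190 mm) begins 51 mm behind the grasp point.
Start: joints at [90.218, 22.042, 0.453, 0, -68.411, -14.817], TCP at [0.158, 0.605, 0.192] pointing down, gripper open.
Joint ranges: [-179.83, 179.83], [-69.29, 118.12], [-61.27, 80.66], [-181.25, 117.63], [-171.15, -9.14], [-177.46, 177.46]. Speed limits (degrees/s): [159.86, 159.86, 180, 180, 180, 180].

### API

Orientations are given as a 3x3 rotation matrix whose columns are the frame's x, y, z axes.
In Python, from station import r gives the robot as it stands.
- The arm moves only by the tool move_arm, never from a script. Its argument "series" is a list of rows, each a list of 3 entries, a list of its own where there are three numbers: the turn, a rotation vector about the tool's x, y, z as a fraction of full scale, then the shift along the tool's x, y, z as a fraction of full scale, then the opening, from 0 (shut) to 1 (fully open). A call has 1 to 12 rows; each row shifts and turns the commanded pose from where the row before left it, along the tool's axes as they then stand; what a row does not reach is not made up. Full scale, the value 1, is 0.5 m for a shift and 0.1 rad for a turn. A row lasts 1/10 s, in which the tool goes at most 50 mm and 8.59 degrees, less where a joint would pass 70% of its speed; a pose out of reach is approached as far as the arm can. A call with a number of a shift or a turn outside -1 to 1 is refused whole. A call with a gripper value outside its range is refused whole. The fingers move at their own pace and stop on an object; the grip force is fixed at half the most. Time passes only in rows, so rows that do not move let the fingers close. It gives the time, the measured TCP pose, the force, the opening and the grip force at its end, in the units of the state.
- r.sense(): the state, without advancing time (a new reading comes with each control period).
- r.capture(name): name is "scene" or "top" or "wrist"; returns a dict with "img" (480x640x3 uint8, red, green, blue), "fx", "fy", "cx", "cy" (pixels), "origin" and "orientation" of the camera in the world. Camera axes: x right, y up, looking along -z (the intrinsics and any distortion apply to the point x, -y, -z); pixel columns grow to the right and rows downward; lengths in m; the calibration is good to about 2 mm. A picture is of the moment at which its call begins. There is no depth.
- r.finish_job(): hands the job in; it is judged then, once.
Trained networks look in the newest picture that a camera, given by its name, has taken for a name from the list of things; names that differ only in an ending like _2 or _b are one class to them, and where a whole thing is asked for, a point or a joint stands for the part that bears it (a point fixed in the world has none). Each returns a list of dicts, best first, with "score" (0 to 1); they miss things now and then, are a little off and sometimes report something else, mostly with a low value. They report only what shows in the picture. A call takes as long as a camera call.
- r.cut_out(target, camera): "pixels" (480x640 bool, what is visible of it) and "centre" ([column, row] in pixels, amid what is visible of it).
- r.pinpoint(target, camera): "centre" ([column, row] in pixels: a listed point, or the origin of a listed thing).
The state is a dict: "time_s": time; "joints": joint angles; "joint_velocities": joint speeds; "effort": joint torques, N m; "tcp_pos": TCP position; "ee_rot": TCP orientation; "wrist_force": force on the tool from outside, world axes, zero at the start; "moment": the same for the moment, N m; "gripper_width": opening from 0.0 (shut) to 1.0 (fully open); "gripper_force": force on a finger pad.
Only numpy, scipy, OpenCV 4.12 (cv2) and the standard library are available. Lean on these libraries where they do the work, as an engineer would, in place of code of your own. Each camera call takes 0.05 s, during which the arm holds its last target. There are 200 camera calls.

### The job

Shut the white storage box: with shut fingers push its open wooden lid, slowly and with less than 15 N, from its leaning-back rest past upright, then take the hand off and let the lid swing down by its own weight until it rests, a little open, on the sprung buffer. Then press the front edge of the lid down, with no more than 20 N, until you feel the spring catch snap and the lid stays down, and let go. Leave the tin, the glass and the bottle standing where they are.

Things in the scene. Friction and masses are not known exactly. Their poses are not given: they have to be found in the camera images.
- box: white storage box, fixed, 150 x 150 mm, rim 130 mm high, two jars inside. Origin: centre of its underside. z is up; its +x side carries the hinge (toward the robot's right, world -y, turned up to 0.5 rad toward the robot); its -x side is the front, with a steel spring catch in the middle; y runs along the hinge. The wooden lid belongs to it.
- box_hinge (a point): middle of the lid's hinge axis, 81 mm from the box's centre toward box +x, 130 mm up. The hinge has a soft-close damper (1.2 N m s/rad) and friction (0.05 N m): the force grows with the speed of the push; touch it at 0.01 to 0.015 m/s, push on at up to 0.03; 0.1 m/s is too fast. Below about 1.35 rad the lid's weight takes over and it swings down in 3 to 8 s; do not touch it between 0.9 and 0.3 rad.
- lid (a joint): lid angle, rad: about 0 shut and level, 1.57 upright, 1.85 at the stop, leaning back over the hinge side. The lid is a board 156 mm wide, 12 mm thick, 0.6 to 0.9 kg; its free edge is 166 mm from the hinge axis, its outer (upper) face 18 mm off the axis. After its swing it rests on a sprung buffer pin at 0.08; latched, it reads -0.035 to 0.035 and stays so untouched; not latched, it springs back.
- lid_edge (a point): on the lid's outer face, middle of its front edge: a flush steel disc 22 mm wide, 150 mm from the hinge axis. Press here; about 148 mm up when shut. The buffer gives way at 1 to 4 N; 3 to 13 mm lower the catch starts to resist and 2 to 3 mm on it snaps at 9 to 14 N; 3 mm lower still is a firm stop. The catch was set by hand, up to 5 mm high or low: feel for it.
- tin_center (a point): tea tin, plain lidded box 64x90 mm, 62 mm tall, bystander; this point is its centre, half-way up
- glass_center (a point): clear drinking glass, 75 mm wide, 90 mm tall, bystander; this point is its centre, half-way up
- bottle_center (a point): small dropper bottle, 33 mm wide, 102 mm tall, bystander; this point is its centre, half-way up

How it is judged:
By the outcome, as a careful person would: the job done as asked, in the order asked, and still so for the second after the job is handed in, with the robot touching nothing.
It also fails if it takes over 72 s, if anything falls off the work surface, if the arm or the gripper's body presses on something with over 40 N, if the wrist force passes 120 N, or if a joint passes its speed limit or range.

## Working session

There is one attempt and no reset: what is moved stays moved. The work goes in short steps, Python scripts to look and compute and a tool call to move; the robot and the scene stay as the last step left them, time stands still between calls to the robot, and variables do not carry over. Pictures are saved under pics/ and viewed, at most 10 in all, crops included, and the job is handed in when it is done.

Besides the shell and the picture viewer there is one more tool, called after "Emit:" as name([rows], argument=value, ...), one row to a line, values as JSON. move_arm: Moves the arm, as the interface text tells. Its arguments: {"type":"object","properties":{"series":{"type":"array"}},"required":["series"]}

```bash
ls; mkdir -p pics
cat > h.py <<'E'
from station import r
import numpy as np, cv2
def cap(n,f=None):
    c=r.capture(n)
    if f: cv2.imwrite('pics/'+f,c['img'][:,:,::-1])
    return c
def ray(c,p):
    d=np.array([(p[0]-c['cx'])/c['fx'],-(p[1]-c['cy'])/c['fy'],-1.])
    R=np.array(c['orientation']); d=R@d
    return np.array(c['origin']),d/np.linalg.norm(d)
def onz(c,p,z):
    o,d=ray(c,p); return o+d*(z-o[2])/d[2]
def tri(rs):
    A=sum(np.eye(3)-np.outer(d,d) for o,d in rs); b=sum((np.eye(3)-np.outer(d,d))@o for o,d in rs)
    return np.linalg.solve(A,b)
E
python3 - <<'E'
from h import *
cs={n:cap(n,n+'1.png') for n in('scene','top')}
print({k:v for k,v in cs['top'].items() if k!='img'})
for t in ['box','box_hinge','lid_edge','tin_center','glass_center','bottle_center']:
    rs=[]
    for n in cs:
        q=r.pinpoint(t,n)
        if q: rs.append(ray(cs[n],q[0]['centre']));print(t,n,[(np.round(x['centre']),round(x['score'],2)) for x in q[:2]])
    if len(rs)==2: 
        X=tri(rs);print(X.round(4),[round(np.linalg.norm(np.cross(X-o,d)),4) for o,d in rs])
s=r.sense();print(s)
im=np.hstack([cs['scene']['img'],cs['top']['img']])[:,:,::-1]
E
```

```text
pics
{'fx': 474.22842654752765, 'fy': 474.22842654752765, 'cx': 320.3141635925827, 'cy': 247.61813105736712, 'origin': array([ 0.3281399 , -0.28084355,  1.11221732]), 'orientation': array([[-0.07650699,  0.97533918, -0.20702696],
       [-0.99706486, -0.0754412 ,  0.01304987],
       [-0.00289031,  0.20741772,  0.9782482 ]])}
box scene [(array([293., 263.]), 0.81), (array([314., 235.]), 0.73)]
box top [(array([280., 260.]), 0.6)]
[ 0.5385 -0.1982  0.0035] [np.float64(0.0006), np.float64(0.0006)]
box_hinge scene [(array([312., 238.]), 0.89)]
box_hinge top [(array([312., 259.]), 0.7)]
[ 0.5127 -0.2714  0.1238] [np.float64(0.0037), np.float64(0.0037)]
lid_edge scene [(array([329., 195.]), 0.96)]
tin_center scene [(array([433., 301.]), 0.88)]
tin_center top [(array([419., 244.]), 0.74)]
[ 0.5503 -0.5298  0.0285] [np.float64(0.0037), np.float64(0.0037)]
glass_center scene [(array([239., 209.]), 0.73)]
glass_center top [(array([193., 234.]), 0.71)]
[ 0.6063 -0.0021  0.0488] [np.float64(0.003), np.float64(0.003)]
bottle_center scene [(array([406., 320.]), 0.57)]
bottle_center top [(array([4
[... 197 characters left out ...]
.84098146e+01, -1.48172203e+01]), 'joint_velocities': array([ 0.09588581, -0.09245728,  0.00234697, -0.05692651,  0.02618801,
       -0.0317329 ]), 'effort': array([-3.96100279e-05, -3.90329003e+01,  1.87590158e+01,  4.22352120e+00,
        1.56143768e-02, -1.62791525e-05]), 'tcp_pos': array([0.15749389, 0.6048176 , 0.19248049]), 'ee_rot': array([[ 9.67709450e-01, -2.52068285e-01, -2.39144210e-05],
       [-2.52068283e-01, -9.67709447e-01,  8.00380892e-05],
       [-4.33172750e-05, -7.14255482e-05, -9.99999997e-01]]), 'wrist_force': array([0.26215489, 0.31272215, 0.34976108]), 'moment': array([ 0.00175474, -0.00657393,  0.00089853]), 'gripper_force': 0.0, 'gripper_width': 0.9987358233410049}
```

View pics/scene1.png

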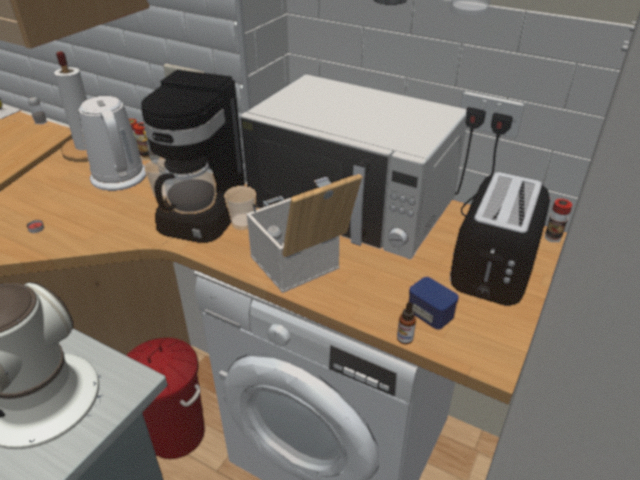

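View pics/top1.png

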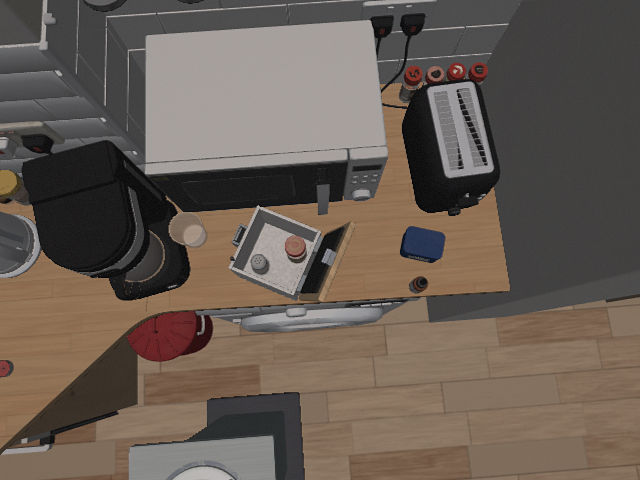

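The scene picture shows the box with its lid leaning back at (325,215) and the tin and bottle to its right. The top picture shows the rim corners at about (259,208), (321,236), (295,295) and (231,265). The microwave lies behind, and the coffee machine is to the left.

Run:
```python
from h import *
t=cap('top');s=cap('scene')
C=np.array([onz(t,p,.13) for p in [(259,208),(321,236),(295,295),(231,265)]]);print(C.round(3),C.mean(0))
for a,b in ((0,1),(3,2)):
    d=C[b]-C[a];print('a',np.arctan2(-d[0],-d[1]),np.linalg.norm(d))
for a,b in ((1,2),(0,3)):
    d=C[b]-C[a];print('a',np.arctan2(d[1],-d[0]),np.linalg.norm(d))
# lid free edge
for z in(.29,):
    A=onz(t,(353,223),z);B=onz(t,(323,300),z);print(A,B,(A+B)/2,np.arctan2((B-A)[1],-(B-A)[0]))
print('mw front bottom',onz(t,(155,208),0),onz(t,(345,202),0),'mw top front',onz(t,(146,163),.25),onz(t,(383,150),.25))
print('coffee right',[onz(t,p,z).round(3) for p,z in [((145,175),.25),((165,215),.25),((187,270),.05)]])
m=onz(s,(384,240),0);o=s['origin'];print(m)
# mw height: vertical edge scene top (393,155)? 
for z in(.2,.25,.3):print(z,onz(s,(390,158),z),onz(s,(245,122),z),onz(s,(238,88),z+.05))
```

```text
[[ 0.633 -0.169  0.13 ]
 [ 0.561 -0.297  0.13 ]
 [ 0.44  -0.234  0.13 ]
 [ 0.513 -0.104  0.13 ]] [ 0.53688159 -0.20099357  0.13      ]
a 0.5116879146721233 0.14740395879974616
a 0.5135227989279693 0.14927793932798136
a 0.4820736050896764 0.13677171132143057
a 0.49574003558120705 0.1364551855073818
[ 0.5425866  -0.35365094  0.29      ] [ 0.40932936 -0.28935487  0.29      ] [ 0.47595798 -0.32150291  0.29      ] 0.44954653618462254
mw front bottom [0.69332696 0.09945414 0.        ] [ 0.67263516 -0.36463743  0.        ] mw top front [0.70339295 0.03094964 0.25      ] [ 0.694501   -0.42858796  0.25      ]
coffee right [array([0.679, 0.033, 0.25 ]), array([ 0.596, -0.005,  0.25 ]), array([0.525, 0.011, 0.05 ])]
[ 7.28363977e-01 -3.43209523e-01 -1.11022302e-16]
0.2 [ 0.77633229 -0.32185702  0.2       ] [0.76285476 0.08054291 0.2       ] [0.8378987  0.15250018 0.25      ]
0.25 [ 0.6928237  -0.35522475  0.25      ] [0.68039663 0.01581178 0.25      ] [0.74212705 0.0762149  0.3       ]
0.3 [ 0.60931512 -0.38859248  0.3       ] [ 0.59793849 -0.04891935  0.3       ] [ 6.46355404e-01 -7.03739550e-05  3.50000000e-01]
```

Emit:
move_arm([
  [[0,0,0.783],[0,0,-0.09],0],
  [[0,0,0.783],[0,0,-0.09],0],
  [[0,0,0.783],[0,0,-0.09],0],
  [[0,0,0],[0,0,-0.09],0],
  [[0,0,0],[0,0,-0.09],0],
])

```text
time_s: 1.3
tcp_pos: [0.1575, 0.6043, 0.4197]
ee_rot: [[0.882, -0.47, 0.0], [-0.47, -0.882, 0.001], [-0.0, -0.001, -1.0]]
wrist_force: [-0.1, 1.1, 0.4]
gripper_width: 0.63
gripper_force: 0.0
```

Emit:
move_arm([
  [[0,0,0],[0.0767,0.0425,0],0],
  [[0,0,0],[0.0767,0.0425,0],0],
  [[0,0,0],[0.0767,0.0425,0],0],
  [[0,0,0],[0.0767,0.0425,0],0],
  [[0,0,0],[0.0767,0.0425,0],0],
  [[0,0,0],[0.0767,0.0425,0],0],
  [[0,0,0],[0.0767,0.0425,0],0],
  [[0,0,0],[0.0767,0.0425,0],0],
  [[0,0,0],[0.0767,0.0425,0],0],
  [[0,0,0],[0.0767,0.0425,0],0],
  [[0,0,0],[0.0767,0.0425,0],0],
])

```text
time_s: 2.4
tcp_pos: [0.4203, 0.1984, 0.4179]
ee_rot: [[0.883, -0.47, 0.001], [-0.47, -0.883, 0.001], [0.0, -0.001, -1.0]]
wrist_force: [1.2, 1.4, -0.7]
gripper_width: 0.007
gripper_force: 0.0
```

Emit:
move_arm([
  [[0,0,0],[0.0488,0.0826,0],0],
  [[0,0,0],[0.0488,0.0826,0],0],
  [[0,0,0],[0.0488,0.0826,0],0],
  [[0,0,0],[0.0488,0.0826,0],0],
  [[0,0,0],[0.0488,0.0826,0],0],
  [[0,0,0],[0.0488,0.0826,0],0],
  [[0,0,0],[0.0488,0.0826,0],0],
  [[0,0,0],[0.0488,0.0826,0],0],
  [[0,0,0],[0.0488,0.0826,0],0],
  [[0,0,0],[0.0488,0.0826,0],0],
  [[0,0,0],[0.0488,0.0826,0],0],
  [[0,0,0],[0.0488,0.0826,0],0],
])

```text
time_s: 3.6
tcp_pos: [0.4447, -0.377, 0.4176]
ee_rot: [[0.882, -0.471, 0.0], [-0.471, -0.882, -0.0], [0.0, -0.0, -1.0]]
wrist_force: [0.8, 0.5, 0.0]
gripper_width: 0.005
gripper_force: 0.0
```

Run:
```python
from h import *
print(r.sense()['tcp_pos'])
c={n:cap(n,n+'2.png') for n in('top','wrist')}
cv2.imwrite('pics/c2.png',np.hstack([cv2.resize(c[n]['img'][:,:,::-1],(400,300)) for n in c]))
```

```text
[ 0.44468576 -0.37701279  0.41758894]
```

View pics/c2.png

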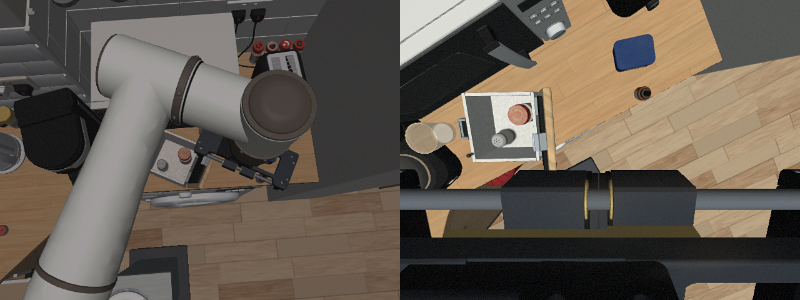

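The arm view shows the fingers clear of the lid on its outer side and centred on it, with the lid strip at about (148,130) in the right half. I'll descend and then push along tool -y.

Emit:
move_arm([
  [[0,0,0],[0,0,0.076],0],
  [[0,0,0],[0,0,0.076],0],
  [[0,0,0],[0,0,0.076],0],
  [[0,0,0],[0,0,0.076],0],
  [[0,0,0],[0,-0.006,0],0],
  [[0,0,0],[0,-0.006,0],0],
  [[0,0,0],[0,-0.006,0],0],
  [[0,0,0],[0,-0.006,0],0],
  [[0,0,0],[0,-0.006,0],0],
  [[0,0,0],[0,-0.006,0],0],
  [[0,0,0],[0,-0.003,0],0],
  [[0,0,0],[0,-0.003,0],0],
])

```text
time_s: 4.9
tcp_pos: [0.4551, -0.3563, 0.2656]
ee_rot: [[0.883, -0.47, 0.0], [-0.47, -0.883, -0.0], [0.0, 0.0, -1.0]]
wrist_force: [0.4, -0.7, 0.5]
gripper_width: 0.008
gripper_force: 0.0
```

Emit:
move_arm([
  [[0,0,0],[0,-0.0024,0],0],
  [[0,0,0],[0,-0.0024,0],0],
  [[0,0,0],[0,-0.0024,0],0],
  [[0,0,0],[0,-0.0024,0],0],
  [[0,0,0],[0,-0.0024,0],0],
  [[0,0,0],[0,-0.0024,0],0],
  [[0,0,0],[0,-0.0024,0],0],
  [[0,0,0],[0,-0.0024,0],0],
])

```text
time_s: 5.7
tcp_pos: [0.4595, -0.3479, 0.2655]
ee_rot: [[0.882, -0.47, -0.0], [-0.47, -0.882, -0.0], [0.0, 0.0, -1.0]]
wrist_force: [0.3, -0.8, -0.6]
gripper_width: 0.003
gripper_force: 0.0
```

Emit:
move_arm([
  [[0,0,0],[0,-0.0024,0],0],
  [[0,0,0],[0,-0.0024,0],0],
  [[0,0,0],[0,-0.0024,0],0],
  [[0,0,0],[0,-0.0024,0],0],
  [[0,0,0],[0,-0.0024,0],0],
  [[0,0,0],[0,-0.0024,0],0],
])

```text
time_s: 6.3
tcp_pos: [0.4629, -0.3415, 0.2654]
ee_rot: [[0.882, -0.47, -0.0], [-0.47, -0.882, 0.0], [-0.0, -0.0, -1.0]]
wrist_force: [-0.4, -0.4, 0.5]
gripper_width: 0.007
gripper_force: 0.0
```

Emit:
move_arm([
  [[0,0,0],[0,-0.0024,0],0],
  [[0,0,0],[0,-0.0024,0],0],
  [[0,0,0],[0,-0.0024,0],0],
  [[0,0,0],[0,-0.0024,0],0],
  [[0,0,0],[0,-0.0024,0],0],
  [[0,0,0],[0,-0.0024,0],0],
])

```text
time_s: 6.9
tcp_pos: [0.4663, -0.3352, 0.2655]
ee_rot: [[0.882, -0.47, -0.0], [-0.47, -0.882, -0.0], [-0.0, 0.0, -1.0]]
wrist_force: [0.0, -0.9, -1.0]
gripper_width: 0.007
gripper_force: 0.0
```

Emit:
move_arm([
  [[0,0,0],[0,-0.0024,0],0],
  [[0,0,0],[0,-0.0024,0],0],
  [[0,0,0],[0,-0.0024,0],0],
  [[0,0,0],[0,-0.0024,0],0],
  [[0,0,0],[0,-0.0024,0],0],
  [[0,0,0],[0,-0.0024,0],0],
  [[0,0,0],[0,-0.0024,0],0],
  [[0,0,0],[0,-0.0024,0],0],
])

```text
time_s: 7.7
tcp_pos: [0.4708, -0.3267, 0.2655]
ee_rot: [[0.882, -0.47, 0.0], [-0.47, -0.882, -0.0], [0.0, 0.0, -1.0]]
wrist_force: [-0.6, -0.2, -0.5]
gripper_width: 0.004
gripper_force: 0.0
```

Emit:
move_arm([
  [[0,0,0],[0,-0.0024,0],0],
  [[0,0,0],[0,-0.0024,0],0],
  [[0,0,0],[0,-0.0024,0],0],
  [[0,0,0],[0,-0.0024,0],0],
  [[0,0,0],[0,-0.0024,0],0],
  [[0,0,0],[0,-0.0024,0],0],
  [[0,0,0],[0,-0.0024,0],0],
  [[0,0,0],[0,-0.0024,0],0],
])

```text
time_s: 8.5
tcp_pos: [0.4754, -0.3182, 0.2655]
ee_rot: [[0.882, -0.47, 0.0], [-0.47, -0.882, -0.0], [0.0, 0.0, -1.0]]
wrist_force: [-0.5, -0.5, 0.2]
gripper_width: 0.004
gripper_force: 0.0
```

Run:
```python
from h import *
c={n:cap(n) for n in('scene','wrist')}
cv2.imwrite('pics/c3.png',np.hstack([cv2.resize(c['scene']['img'][110:290,210:450,::-1],(400,300)),cv2.resize(c['wrist']['img'][:,:,::-1],(400,300))]))
print(r.pinpoint('lid_edge','scene'),r.pinpoint('box_hinge','scene'))
```

```text
[{'centre': [327.1, 192.8], 'score': 0.76}] [{'centre': [311.3, 239.6], 'score': 0.73}]
```

View pics/c3.png

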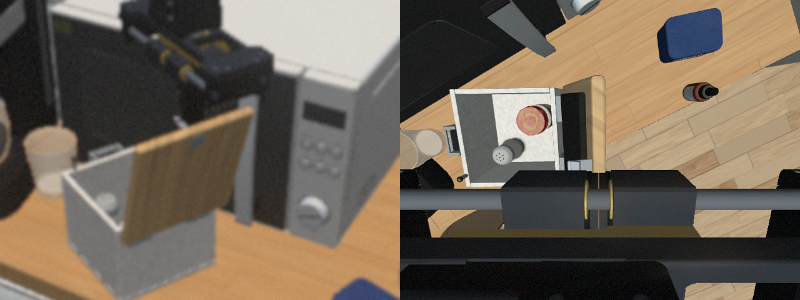

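Run:
```python
from h import *
c=cap('scene')
e=np.array([-.4706,-.8823,0]);f=np.array([.8823,-.4706,0]);H=np.array([.5,-.2715,.13])
def plane(c,p):
    o,d=ray(c,p);t=((H-o)@f)/(d@f);X=o+t*d;return (X-H)@e,X[2]
print('disc old',plane(c,(329,195)),'new',plane(c,(327.1,192.8)),'hinge',plane(c,(311.6,239)))
def pj(c,X):
    q=np.array(c['orientation']).T@(X-c['origin']);return c['cx']-c['fx']*q[0]/q[2],c['cy']+c['fy']*q[1]/q[2]
T=r.sense()['tcp_pos'];print('tcp',pj(c,T),(T-H)@e,(T-H)@f)
for th in(1.85,1.7,1.57):
  for s,ff in((.15,0),(.166,.078),(.166,-.078),(0.166,0)):
    X=H+e*(-s*np.cos(th)+.018*np.sin(th))+np.array([0,0,s*np.sin(th)+.018*np.cos(th)])+f*ff;print(th,s,ff,X.round(3),np.round(pj(c,X)))
cv2.imwrite('pics/s4.png',cv2.resize(c['img'][130:270,230:410,::-1],(790,600),interpolation=cv2.INTER_CUBIC))
```

```text
disc old (np.float64(0.06659431345716929), np.float64(0.27453866552800865)) new (np.float64(0.060071997906033694), np.float64(0.27581332405997705)) hinge (np.float64(0.0016009373071701589), np.float64(0.1295593902086415))
tcp (np.float64(325.11669551406527), np.float64(195.66597746089116)) 0.05292324914761391 0.0002272015525495222
1.85 0.15 0 [ 0.472 -0.323  0.269] [327. 195.]
1.85 0.166 0.078 [ 0.539 -0.364  0.285] [362. 178.]
1.85 0.166 -0.078 [ 0.402 -0.29   0.285] [291. 202.]
1.85 0.166 0 [ 0.47  -0.327  0.285] [328. 190.]
1.7 0.15 0 [ 0.483 -0.304  0.276] [321. 187.]
1.7 0.166 0.078 [ 0.55  -0.343  0.292] [355. 169.]
1.7 0.166 -0.078 [ 0.413 -0.269  0.292] [285. 192.]
1.7 0.166 0 [ 0.482 -0.306  0.292] [321. 180.]
1.57 0.15 0 [ 0.492 -0.287  0.28 ] [315. 181.]
1.57 0.166 0.078 [ 0.56  -0.324  0.296] [349. 162.]
1.57 0.166 -0.078 [ 0.423 -0.251  0.296] [279. 185.]
1.57 0.166 0 [ 0.492 -0.287  0.296] [315. 173.]
```

View pics/s4.png

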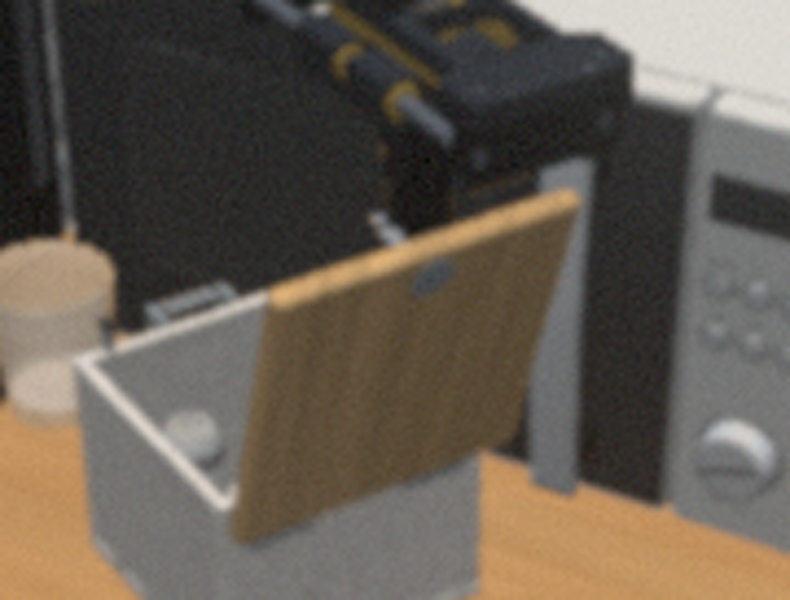

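Run:
```python
from h import *
c=cap('scene');w=cap('wrist');print(w['origin'],w['orientation'],w['fx'],w['cx'],w['cy'])
e=np.array([-.4706,-.8823,0]);f=np.array([.8823,-.4706,0]);Z=np.array([0,0,1.])
def pj(c,X):
    q=np.array(c['orientation']).T@(X-c['origin']);return np.round([c['cx']-c['fx']*q[0]/q[2],c['cy']+c['fy']*q[1]/q[2]])
s=r.sense();T=s['tcp_pos'];print(s['wrist_force'],s['effort'])
for a,b,z in((.095,.037,.07),(.095,-.037,.07),(-.095,-.037,.07),(.095,-.037,.15),(0.015,-.01,0),(0.015,-.01,.07),(-.015,-.01,0),(0,0,0)):
    X=T+a*e+b*f+z*Z;p=pj(c,X);print(a,b,z,p,'crop',((p-[230,130])*[4.39,4.29]).round(),'wrist',pj(w,X))
H=np.array([.5,-.2715,.13])
for th in (1.85,):
  for k in (.018,.006):
   for ff in(.078,0,-.078):
    X=H+e*(-.166*np.cos(th)+k*np.sin(th))+Z*(.166*np.sin(th)+k*np.cos(th))+f*ff;print('lid',k,ff,'wrist',pj(w,X))
for n in ['scene','wrist']:
  q=r.cut_out('lid',n)
  if q:
    ys,xs=np.nonzero(q[0]['pixels']);print(n,q[0]['score'],xs.min(),xs.max(),ys.min(),ys.max())
cv2.imwrite('pics/w5.png',w['img'][:,:,::-1])
```

```text
[ 0.53527493 -0.34988333  0.45700681] [[-4.70216452e-01  8.54530218e-01  2.20623197e-01]
 [-8.82551117e-01 -4.55320413e-01 -1.17417404e-01]
 [ 1.17525347e-04 -2.49922845e-01  9.68265748e-01]] 355.8936676504339 317.3776606024197 243.33010592249025
[ 0.37191558 -0.43322688 -0.00433056] [ 1.52210280e-02 -3.30865538e+01  1.96011490e+01  4.29577768e+00
  8.14949325e-02  5.13641464e-05]
0.095 0.037 0.07 [373. 181.] crop [628. 219.] wrist [588. 242.]
0.095 -0.037 0.07 [337. 193.] crop [470. 270.] wrist [553. 419.]
-0.095 -0.037 0.07 [282. 147.] crop [228.  73.] wrist [ 83. 419.]
0.095 -0.037 0.15 [338. 150.] crop [474.  86.] wrist [828. 731.]
0.015 -0.01 0 [325. 201.] crop [417. 305.] wrist [344. 291.]
0.015 -0.01 0.07 [325. 168.] crop [417. 163.] wrist [357. 360.]
-0.015 -0.01 0 [316. 194.] crop [378. 275.] wrist [292. 291.]
0 0 0 [325. 196.] crop [417. 283.] wrist [318. 275.]
lid 0.018 0.078 wrist [340. 129.]
lid 0.018 0 wrist [338. 287.]
lid 0.018 -0.078 wrist [336. 415.]
lid 0.006 0.078 wrist [315. 129.]
lid 0.006 0 wrist [315. 290.]
lid 0.006 -0.078 wrist [315. 420.]
scene 0.83 283 362 174 256
wrist 0.9 257 329 120 358
```

View pics/w5.png

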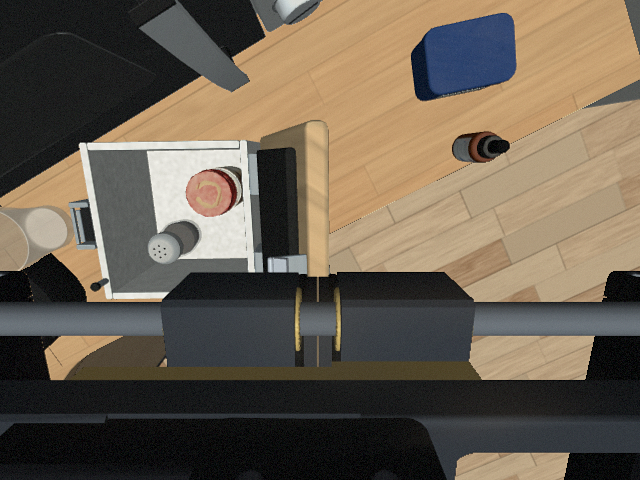

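Run:
```python
from h import *
c=cap('scene');w=cap('wrist');
e=np.array([-.4706,-.8823,0]);f=np.array([.8823,-.4706,0]);H=np.array([.5,-.2715,.13])
ef=lambda X:(round((X-H)@e,4),round((X-H)@f,4),round(X[2],4))
for p in((80,143),(247,141),(107,298),(84,200)): print('rim',p,ef(onz(w,p,.13)))
print('rim scene front-left-near/ rear-near',ef(onz(c,(248,213),.13)),ef(onz(c,(282,248),.13)))
for pw in((329,124),(327,122)):
  for ps in((361.4,176.6),(361.4,174.5)):
    a=ray(c,ps);b=ray(w,pw);X=tri([a,b]);print(ef(X),np.linalg.norm(np.cross(X-a[0],a[1])))
for z in(.26,.27,.28,.29):print(z,ef(onz(w,(329,124),z)),ef(onz(w,(329,270),z)),ef(onz(c,(361.4,176.6),z)))
for n,cc in(('wrist',w),('scene',c)):
  for t in('box_hinge','lid_edge','box'):
    q=r.pinpoint(t,n);print(n,t,[(x['centre'],round(x['score'],2)) for x in q[:2]], [ef(onz(cc,x['centre'],.13)) for x in q[:1]])
```

```text
rim (80, 143) (np.float64(-0.1573), np.float64(0.0752), np.float64(0.13))
rim (247, 141) (np.float64(-0.0096), np.float64(0.0769), np.float64(0.13))
rim (107, 298) (np.float64(-0.1552), np.float64(-0.0723), np.float64(0.13))
rim (84, 200) (np.float64(-0.1621), np.float64(0.0247), np.float64(0.13))
rim scene front-left-near/ rear-near (np.float64(-0.154), np.float64(-0.0701), np.float64(0.13)) (np.float64(-0.0045), np.float64(-0.0671), np.float64(0.13))
(np.float64(0.0577), np.float64(0.08), np.float64(0.2838)) 0.00041199346528692095
(np.float64(0.0576), np.float64(0.0797), np.float64(0.2885)) 0.00033326161424719755
(np.float64(0.0568), np.float64(0.0808), np.float64(0.283)) 0.0005119488459643296
(np.float64(0.0567), np.float64(0.0805), np.float64(0.2878)) 0.00043040462515896535
0.26 (np.float64(0.0587), np.float64(0.082), np.float64(0.26)) (np.float64(0.0594), np.float64(0.0011), np.float64(0.26)) (np.float64(0.026), np.float64(0.1033), np.float64(0.26))
0.27 (np.float64(0.0584), np.float64(0.0813), np.float64(0.27)) (np.float64(0.0591), np.float64(0.0045), np.float64(0.27)) (np.floa
[... 235 characters left out ...]
29 (np.float64(0.0578), np.float64(0.0799), np.float64(0.29)) (np.float64(0.0584), np.float64(0.0113), np.float64(0.29)) (np.float64(0.0658), np.float64(0.0734), np.float64(0.29))
wrist box_hinge [] []
wrist lid_edge [([320.0, 270.1], 0.59)] [(np.float64(0.0552), np.float64(-0.0431), np.float64(0.13))]
wrist box [([211.9, 208.6], 0.56)] [(np.float64(-0.045), np.float64(0.0168), np.float64(0.13))]
scene box_hinge [([312.5, 238.2], 0.82)] [(np.float64(0.0008), np.float64(0.0027), np.float64(0.13))]
scene lid_edge [([328.7, 191.6], 0.57)] [(np.float64(-0.1321), np.float64(0.1288), np.float64(0.13))]
scene box [([293.6, 262.9], 0.58)] [(np.float64(0.0492), np.float64(-0.0707), np.float64(0.13))]
```

Run:
```python
import cv2,numpy as np
w=cv2.imread('pics/w5.png')[230:390,250:400]
w=np.clip(w.astype(float)*2.2,0,255).astype('uint8')
cv2.imwrite('pics/w6.png',cv2.resize(w,(562,600),interpolation=cv2.INTER_CUBIC))
```

```text
(no output)
```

View pics/w6.png

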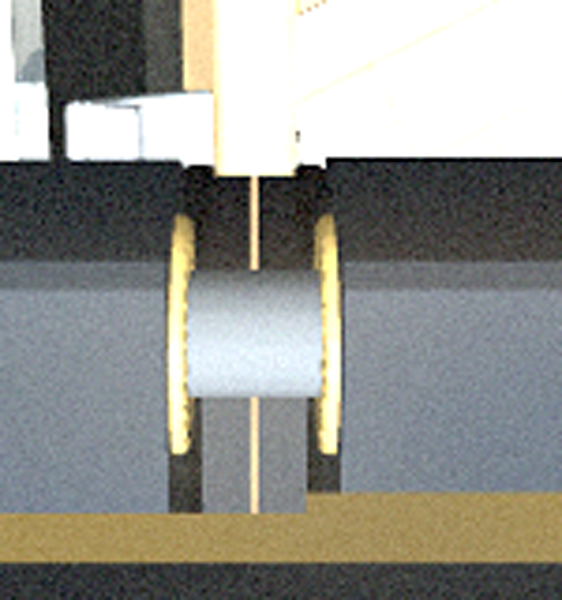

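Emit:
move_arm([
  [[0,0,0],[0,0,-0.04],0],
  [[0,0,0],[0,0,-0.04],0],
  [[0,0,0],[0,0.065,0],0],
  [[0,0,0],[0,0.065,0],0],
  [[0,0,0],[0,0,0.06],0],
  [[0,0,0],[0,0,0.06],0],
  [[0,0,0],[0,0,0],0],
])

```text
time_s: 10.05
tcp_pos: [0.4422, -0.3743, 0.241]
ee_rot: [[0.882, -0.471, -0.008], [-0.471, -0.882, 0.006], [-0.01, -0.001, -1.0]]
wrist_force: [-0.2, 1.0, -0.3]
gripper_width: 0.008
gripper_force: 0.0
```

Run:
```python
from h import *
c=cap('scene')
def pj(c,X):
    q=np.array(c['orientation']).T@(X-c['origin']);return np.round([c['cx']-c['fx']*q[0]/q[2],c['cy']+c['fy']*q[1]/q[2]])
T=r.sense()['tcp_pos'];print(T,r.grip_point_offset)
for z in(0,.02,.04,.07):p=pj(c,T+[0,0,z]);print(z,p,(p-[260,130])*5)
cv2.imwrite('pics/s7.png',cv2.resize(c['img'][130:250,260:420,::-1],(800,600),interpolation=cv2.INTER_CUBIC))
```

```text
[ 0.44366611 -0.37536485  0.2439195 ] 0.0187
0 [344. 222.] [420. 460.]
0.02 [344. 213.] [420. 415.]
0.04 [344. 204.] [420. 370.]
0.07 [345. 190.] [425. 300.]
```

View pics/s7.png

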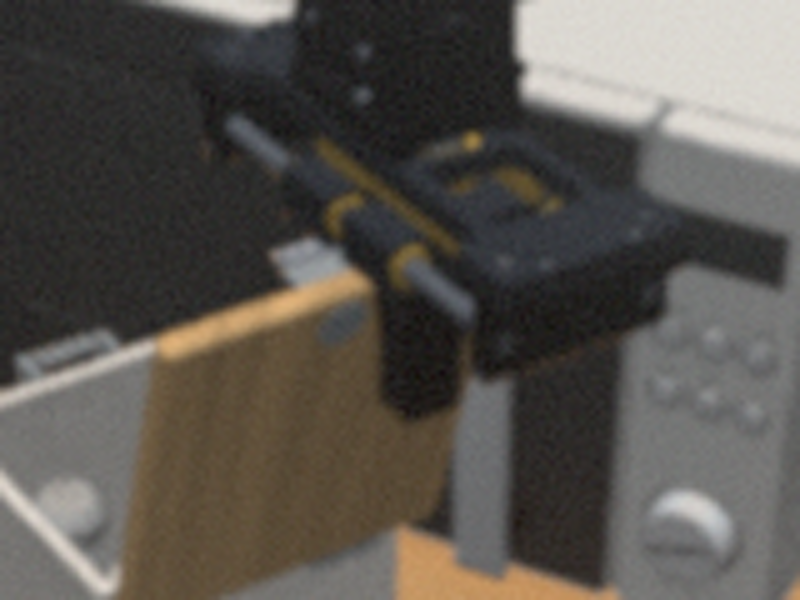

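The picture shows the shut fingertip at crop (420,415), about 20 mm above the predicted TCP at (420,460). So the finger passed just over the lid. At this height it will overlap the lid by about 20 mm, so I'll push again.

Emit:
move_arm([
  [[0,0,0],[0,-0.008,0.003],0],
  [[0,0,0],[0,-0.008,0.003],0],
  [[0,0,0],[0,-0.008,0.003],0],
  [[0,0,0],[0,-0.008,0],0],
  [[0,0,0],[0,-0.008,0],0],
  [[0,0,0],[0,-0.008,0],0],
  [[0,0,0],[0,-0.008,0],0],
  [[0,0,0],[0,-0.008,0],0],
  [[0,0,0],[0,-0.003,0],0],
  [[0,0,0],[0,-0.0024,0],0],
  [[0,0,0],[0,-0.0024,0],0],
])

```text
time_s: 11.2
tcp_pos: [0.4616, -0.344, 0.241]
ee_rot: [[0.882, -0.47, -0.0], [-0.47, -0.882, -0.0], [-0.0, 0.0, -1.0]]
wrist_force: [-0.5, -0.2, 0.2]
gripper_width: 0.006
gripper_force: 0.0
```

Emit:
move_arm([
  [[0,0,0],[0,-0.0024,0],0],
  [[0,0,0],[0,-0.0024,0],0],
  [[0,0,0],[0,-0.0024,0],0],
  [[0,0,0],[0,-0.0024,0],0],
  [[0,0,0],[0,-0.0024,0],0],
  [[0,0,0],[0,-0.0024,0],0],
  [[0,0,0],[0,-0.0024,0],0],
  [[0,0,0],[0,-0.0024,0],0],
  [[0,0,0],[0,-0.0024,0],0],
  [[0,0,0],[0,-0.0024,0],0],
])

```text
time_s: 12.2
tcp_pos: [0.4673, -0.3333, 0.241]
ee_rot: [[0.882, -0.47, 0.0], [-0.47, -0.882, -0.0], [0.0, 0.0, -1.0]]
wrist_force: [-0.1, 0.2, -0.5]
gripper_width: 0.004
gripper_force: 0.0
```

Emit:
move_arm([
  [[0,0,0],[0,-0.0024,0],0],
  [[0,0,0],[0,-0.0024,0],0],
  [[0,0,0],[0,-0.0024,0],0],
  [[0,0,0],[0,-0.0024,0],0],
  [[0,0,0],[0,-0.0024,0],0],
  [[0,0,0],[0,-0.0024,0],0],
  [[0,0,0],[0,-0.0024,0],0],
  [[0,0,0],[0,-0.0024,0],0],
])

```text
time_s: 13.0
tcp_pos: [0.472, -0.3249, 0.241]
ee_rot: [[0.882, -0.47, 0.0], [-0.47, -0.882, -0.0], [0.0, -0.0, -1.0]]
wrist_force: [-1.2, -1.8, 1.9]
gripper_width: 0.005
gripper_force: 1.6
```

Emit:
move_arm([
  [[0,0,0],[0,-0.0024,0],0],
  [[0,0,0],[0,-0.0024,0],0],
  [[0,0,0],[0,-0.0024,0],0],
  [[0,0,0],[0,-0.0024,0],0],
  [[0,0,0],[0,-0.0024,0],0],
  [[0,0,0],[0,-0.0024,0],0],
])

```text
time_s: 13.6
tcp_pos: [0.4752, -0.3184, 0.2409]
ee_rot: [[0.882, -0.47, -0.0], [-0.47, -0.882, 0.0], [-0.0, -0.0, -1.0]]
wrist_force: [-1.2, -2.9, 1.6]
gripper_width: 0.005
gripper_force: 1.4
```

Emit:
move_arm([
  [[0,0,0],[0,-0.004,0],0],
  [[0,0,0],[0,-0.004,0],0],
  [[0,0,0],[0,-0.004,0],0],
  [[0,0,0],[0,-0.004,0],0],
  [[0,0,0],[0,-0.004,0],0],
  [[0,0,0],[0,-0.004,0],0],
  [[0,0,0],[0,-0.004,0],0],
  [[0,0,0],[0,-0.004,0],0],
  [[0,0,0],[0,-0.004,0],0],
  [[0,0,0],[0,-0.004,0],0],
  [[0,0,0],[0,-0.004,0],0],
  [[0,0,0],[0,-0.004,0],0],
])

```text
time_s: 14.8
tcp_pos: [0.4865, -0.2971, 0.2408]
ee_rot: [[0.882, -0.47, -0.0], [-0.47, -0.882, 0.0], [-0.0, -0.0, -1.0]]
wrist_force: [-0.9, -2.2, 2.1]
gripper_width: 0.006
gripper_force: 1.3
```

Emit:
move_arm([
  [[0,0,0],[0,-0.004,0],0],
  [[0,0,0],[0,-0.004,0],0],
  [[0,0,0],[0,-0.004,0],0],
  [[0,0,0],[0,-0.004,0],0],
  [[0,0,0],[0,-0.004,0],0],
  [[0,0,0],[0,-0.004,0],0],
  [[0,0,0],[0,-0.004,0],0],
  [[0,0,0],[0,-0.004,0],0],
  [[0,0,0],[0,-0.004,0],0],
  [[0,0,0],[0,-0.004,0],0],
  [[0,0,0],[0,-0.004,0],0],
  [[0,0,0],[0,-0.004,0],0],
])

```text
time_s: 16.0
tcp_pos: [0.4977, -0.276, 0.2408]
ee_rot: [[0.882, -0.47, -0.0], [-0.47, -0.882, 0.0], [-0.0, -0.0, -1.0]]
wrist_force: [-1.4, -1.0, 1.7]
gripper_width: 0.006
gripper_force: 0.9
```

Emit:
move_arm([
  [[0,0,0],[0,-0.004,0],0],
  [[0,0,0],[0,-0.004,0],0],
  [[0,0,0],[0,-0.004,0],0],
  [[0,0,0],[0,-0.004,0],0],
  [[0,0,0],[0,-0.004,0],0],
  [[0,0,0],[0,-0.004,0],0],
  [[0,0,0],[0,-0.004,0],0],
  [[0,0,0],[0,-0.004,0],0],
  [[0,0,0],[0,-0.004,0],0],
  [[0,0,0],[0,-0.004,0],0],
])

```text
time_s: 17.0
tcp_pos: [0.5074, -0.2584, 0.241]
ee_rot: [[0.882, -0.47, 0.0], [-0.47, -0.882, -0.0], [0.0, -0.0, -1.0]]
wrist_force: [-0.8, -0.6, 0.3]
gripper_width: 0.008
gripper_force: 0.4
```

Run:
```python
from h import *
s=r.sense();print(s['wrist_force'],s['gripper_force'])
c=cap('scene')
e=np.array([-.4706,-.8823,0]);f=np.array([.8823,-.4706,0]);H=np.array([.5,-.2715,.13])
q=r.pinpoint('lid_edge','scene')
for x in q[:1]:
    o,d=ray(c,x['centre']);t=((H-o)@f)/(d@f);X=o+t*d;X=((X-H)@e,X[2]-.13)
    print(x,X,'theta',np.arctan2(X[1],-X[0])-np.arctan2(.018,.15))
```

```text
[-0.766921   -0.60327888  0.25443995] 0.3991476260125637
{'centre': [303.5, 172.5], 'score': 0.64} (np.float64(-0.02550142406069806), np.float64(0.14631746058637185)) theta 1.2788123523137949
```

Emit:
move_arm([
  [[0,0,0],[0,-0.004,0],0],
  [[0,0,0],[0,-0.004,0],0],
  [[0,0,0],[0,0.02,0],0],
  [[0,0,0],[0,0.04,0],0],
  [[0,0,0],[0,0.04,-0.04],0],
  [[0,0,0],[0,0,-0.08],0],
  [[0,0,0],[0,0,-0.08],0],
  [[0,0,0],[0,0,-0.08],0],
  [[0,0,0],[0,0,0],0],
])

```text
time_s: 18.0
tcp_pos: [0.487, -0.3012, 0.3879]
ee_rot: [[0.882, -0.471, 0.012], [-0.471, -0.882, -0.006], [0.013, -0.0, -1.0]]
wrist_force: [-1.1, -0.9, 0.3]
gripper_width: 0.003
gripper_force: 0.0
```

```bash
cat >> h.py <<'E'
e=np.array([-.4706,-.8823,0]);f=np.array([.8823,-.4706,0]);H=np.array([.5,-.2715,.13])
def theta():
    c=cap('scene')
    for x in r.pinpoint('lid_edge','scene')[:1]:
        o,d=ray(c,x['centre']);t=((H-o)@f)/(d@f);X=o+t*d;X=((X-H)@e,X[2]-.13)
        print(x,X,'theta',np.arctan2(X[1],-X[0])-np.arctan2(.018,.15))
    print(r.sense()['time_s'],r.sense()['tcp_pos'],r.sense()['wrist_force'])
E
python3 -c "from h import *;theta()"
```

```text
{'centre': [304.2, 167.7], 'score': 0.79} (np.float64(-0.02235174143617889), np.float64(0.15868187031616798)) theta 1.3114292454549943
18.1 [ 0.48556245 -0.29947488  0.38186637] [ 0.09111388 -0.09375513 -0.47485325]
```

Emit:
move_arm([
  [[0,0,-0.922],[0,0,0],0],
  [[0,0,-0.922],[0,0,0],0],
  [[0,0,-0.922],[0,0,0],0],
  [[0,0,-0.922],[0,0,0],0],
  [[0,0,-0.922],[0,0,0],0],
  [[0,0,-0.922],[0,0,0],0],
  [[0,0,-0.922],[0,0,0],0],
  [[0,0,-0.922],[0,0,0],0],
  [[0,0,-0.922],[0,0,0],0],
  [[0,0,-0.922],[0,0,0],0],
  [[0,0,-0.922],[0,0,0],0],
])

```text
time_s: 19.2
tcp_pos: [0.4849, -0.299, 0.379]
ee_rot: [[0.864, 0.504, -0.003], [0.504, -0.864, 0.002], [-0.002, -0.003, -1.0]]
wrist_force: [0.1, 0.1, 0.4]
gripper_width: 0.004
gripper_force: 0.0
```

```bash
python3 -c "from h import *;theta();print(r.sense()['ee_rot'])"
```

```text
{'centre': [296.3, 168.5], 'score': 0.88} (np.float64(-0.05378911904694949), np.float64(0.14131103112480725)) theta 1.0876582473616925
19.3 [ 0.4849572  -0.29902487  0.37918057] [ 0.63068519  0.53229908 -0.1410955 ]
[[ 0.86566223  0.50061977 -0.0029587 ]
 [ 0.50062502 -0.86566315  0.00137981]
 [-0.00187047 -0.00267565 -0.99999467]]
```

Emit:
move_arm([
  [[0,0,0],[0,0,0],0],
  [[0,0,0],[0,0,0],0],
  [[0,0,0],[0,0,0],0],
  [[0,0,0],[0,0,0],0],
  [[0,0,0],[0,0,0],0],
  [[0,0,0],[0,0,0],0],
  [[0,0,0],[0,0,0],0],
  [[0,0,0],[0,0,0],0],
  [[0,0,0],[0,0,0],0],
  [[0,0,0],[0,0,0],0],
  [[0,0,0],[0,0,0],0],
  [[0,0,0],[0,0,0],0],
])

```text
time_s: 20.5
tcp_pos: [0.4855, -0.2992, 0.381]
ee_rot: [[0.866, 0.501, 0.0], [0.501, -0.866, -0.0], [-0.0, 0.0, -1.0]]
wrist_force: [0.5, 1.1, -0.9]
gripper_width: 0.004
gripper_force: 0.0
```

Emit:
move_arm([
  [[0,0,0],[0,0,0],0],
  [[0,0,0],[0,0,0],0],
  [[0,0,0],[0,0,0],0],
  [[0,0,0],[0,0,0],0],
  [[0,0,0],[0,0,0],0],
  [[0,0,0],[0,0,0],0],
  [[0,0,0],[0,0,0],0],
  [[0,0,0],[0,0,0],0],
  [[0,0,0],[0,0,0],0],
  [[0,0,0],[0,0,0],0],
  [[0,0,0],[0,0,0],0],
  [[0,0,0],[0,0,0],0],
])

```text
time_s: 21.7
tcp_pos: [0.4855, -0.2992, 0.3809]
ee_rot: [[0.866, 0.501, 0.0], [0.501, -0.866, 0.0], [0.0, 0.0, -1.0]]
wrist_force: [0.3, 0.8, 0.0]
gripper_width: 0.007
gripper_force: 0.0
```

Emit:
move_arm([
  [[0,0,0],[0,0,0],0],
  [[0,0,0],[0,0,0],0],
  [[0,0,0],[0,0,0],0],
  [[0,0,0],[0,0,0],0],
  [[0,0,0],[0,0,0],0],
  [[0,0,0],[0,0,0],0],
  [[0,0,0],[0,0,0],0],
  [[0,0,0],[0,0,0],0],
  [[0,0,0],[0,0,0],0],
  [[0,0,0],[0,0,0],0],
  [[0,0,0],[0,0,0],0],
  [[0,0,0],[0,0,0],0],
])

```text
time_s: 22.9
tcp_pos: [0.4855, -0.2992, 0.3809]
ee_rot: [[0.866, 0.501, 0.0], [0.501, -0.866, 0.0], [0.0, 0.0, -1.0]]
wrist_force: [-0.1, 0.5, -0.7]
gripper_width: 0.004
gripper_force: 0.0
```

Run:
```python
from h import *
theta()
for n in('top','wrist'):
    c=cap(n)
    for x in r.pinpoint('lid_edge',n)[:1]:
        X=onz(c,x['centre'],.16);print(n,x,X,(X-H)@e,(X-H)@f)
```

```text
{'centre': [277.2, 192.2], 'score': 0.83} (np.float64(-0.14388435005337716), np.float64(0.03612896008034683)) theta 0.1265821464163464
23.0 [ 0.48550829 -0.29917122  0.38096559] [ 0.69492404 -0.21336971 -0.23654447]
top {'centre': [243.0, 235.0], 'score': 0.6} [ 0.56853206 -0.13638805  0.16      ] -0.15146046126448892 -0.003117847306932182
wrist {'centre': [224.9, 66.7], 'score': 0.96} [ 0.57055069 -0.13604419  0.16      ] -0.1527138179900888 -0.0014986301276667237
```

Emit:
move_arm([
  [[0,0,0],[0.0612,-0.0386,0],0],
  [[0,0,0],[0.0612,-0.0386,0],0],
  [[0,0,0],[0.0612,-0.0386,0],0],
  [[0,0,0],[0.0612,-0.0386,0],0],
  [[0,0,0],[0.0612,-0.0386,0],0],
  [[0,0,0],[0,0,0.07],0],
  [[0,0,0],[0,0,0.07],0],
  [[0,0,0],[0,0,0.07],0],
  [[0,0,0],[0,0,0.06],0],
  [[0,0,0],[0,0,0],0],
  [[0,0,0],[0,0,0],0],
])

```text
time_s: 24.3
tcp_pos: [0.5701, -0.1394, 0.2468]
ee_rot: [[0.865, 0.501, 0.0], [0.501, -0.865, -0.001], [-0.0, 0.001, -1.0]]
wrist_force: [0.9, -0.0, 1.4]
gripper_width: 0.004
gripper_force: 0.0
```

Run:
```python
from h import *
theta()
w=cap('wrist');c=cap('scene')
for x in r.pinpoint('lid_edge','wrist')[:1]:
    X=onz(w,x['centre'],.16);print(x,X,(X-H)@e,(X-H)@f)
cv2.imwrite('pics/c8.png',np.hstack([cv2.resize(c['img'][110:290,200:440,::-1],(400,300)),cv2.resize(w['img'][:,:,::-1],(400,300))]))
```

```text
{'centre': [276.4, 191.0], 'score': 0.92} (np.float64(-0.1474571395072407), np.float64(0.037346465289669784)) theta 0.1286249800625241
24.4 [ 0.57100795 -0.13931732  0.24841374] [-0.20241973 -0.64259285  0.12584935]
{'centre': [319.6, 238.4], 'score': 0.61} [ 0.57213131 -0.14061273  0.16      ] -0.14942683199246284 0.0020459112269902774
```

View pics/c8.png

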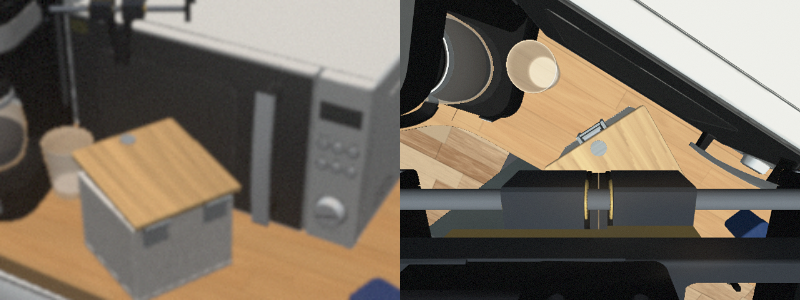

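The lid rests slightly open. The disc at (597,148) sits directly under the fingers, and they are clear of the microwave and glass. I'll go down on it.

Emit:
move_arm([
  [[0,0,0],[0,0,0.05],0],
  [[0,0,0],[0,0,0.05],0],
  [[0,0,0],[0,0,0.03],0],
  [[0,0,0],[0,0,0.01],0],
  [[0,0,0],[0,0,0],0],
  [[0,0,0],[0,0,0.003],0],
  [[0,0,0],[0,0,0.003],0],
  [[0,0,0],[0,0,0.003],0],
  [[0,0,0],[0,0,0.003],0],
])

```text
time_s: 25.45
tcp_pos: [0.5698, -0.139, 0.1703]
ee_rot: [[0.866, 0.501, 0.001], [0.501, -0.866, 0.0], [0.001, 0.0, -1.0]]
wrist_force: [0.1, 0.4, 0.7]
gripper_width: 0.006
gripper_force: 0.0
```

Emit:
move_arm([
  [[0,0,0],[0,0,0.003],0],
  [[0,0,0],[0,0,0.003],0],
  [[0,0,0],[0,0,0.003],0],
  [[0,0,0],[0,0,0.003],0],
  [[0,0,0],[0,0,0.003],0],
  [[0,0,0],[0,0,0.003],0],
])

```text
time_s: 26.05
tcp_pos: [0.5696, -0.139, 0.1608]
ee_rot: [[0.866, 0.501, -0.0], [0.501, -0.866, -0.0], [-0.0, -0.0, -1.0]]
wrist_force: [-1.1, 0.8, -0.4]
gripper_width: 0.009
gripper_force: 0.0
```

Emit:
move_arm([
  [[0,0,0],[0,0,0.0024],0],
  [[0,0,0],[0,0,0.0024],0],
  [[0,0,0],[0,0,0.0024],0],
  [[0,0,0],[0,0,0.0024],0],
  [[0,0,0],[0,0,0.0024],0],
  [[0,0,0],[0,0,0.0024],0],
])

```text
time_s: 26.65
tcp_pos: [0.5696, -0.139, 0.1537]
ee_rot: [[0.866, 0.501, -0.0], [0.501, -0.866, 0.0], [0.0, -0.0, -1.0]]
wrist_force: [0.1, -0.3, -0.1]
gripper_width: 0.006
gripper_force: 0.0
```

Emit:
move_arm([
  [[0,0,0],[0,0,0.002],0],
  [[0,0,0],[0,0,0.002],0],
  [[0,0,0],[0,0,0.002],0],
  [[0,0,0],[0,0,0.002],0],
  [[0,0,0],[0,0,0.002],0],
  [[0,0,0],[0,0,0.002],0],
])

```text
time_s: 27.25
tcp_pos: [0.5696, -0.139, 0.1477]
ee_rot: [[0.866, 0.501, -0.0], [0.501, -0.866, -0.0], [-0.0, 0.0, -1.0]]
wrist_force: [1.4, -1.1, -0.5]
gripper_width: 0.003
gripper_force: 0.0
```

Emit:
move_arm([
  [[0,0,0],[0,0,0.002],0],
  [[0,0,0],[0,0,0.002],0],
  [[0,0,0],[0,0,0.002],0],
  [[0,0,0],[0,0,0.002],0],
  [[0,0,0],[0,0,0.002],0],
])

```text
time_s: 27.75
tcp_pos: [0.5696, -0.139, 0.1427]
ee_rot: [[0.866, 0.501, 0.0], [0.501, -0.866, 0.0], [0.0, -0.0, -1.0]]
wrist_force: [-0.2, 0.3, 0.1]
gripper_width: 0.005
gripper_force: 0.0
```

Emit:
move_arm([
  [[0,0,0],[0,0,0.002],0],
  [[0,0,0],[0,0,0.002],0],
  [[0,0,0],[0,0,0.002],0],
])

```text
time_s: 28.05
tcp_pos: [0.5696, -0.139, 0.1396]
ee_rot: [[0.866, 0.501, -0.0], [0.501, -0.866, 0.0], [-0.0, -0.0, -1.0]]
wrist_force: [-0.4, -0.6, 0.8]
gripper_width: 0.003
gripper_force: 0.0
```

Emit:
move_arm([
  [[0,0,0],[0,0,0.002],0],
  [[0,0,0],[0,0,0.002],0],
  [[0,0,0],[0,0,0.002],0],
])

```text
time_s: 28.35
tcp_pos: [0.5696, -0.139, 0.1367]
ee_rot: [[0.866, 0.501, 0.0], [0.501, -0.866, -0.0], [0.0, 0.0, -1.0]]
wrist_force: [0.7, -0.5, 0.3]
gripper_width: 0.003
gripper_force: 0.0
```

Emit:
move_arm([
  [[0,0,0],[0,0,0.0014],0],
  [[0,0,0],[0,0,0.0014],0],
  [[0,0,0],[0,0,0.0014],0],
])

```text
time_s: 28.65
tcp_pos: [0.5696, -0.139, 0.1346]
ee_rot: [[0.866, 0.501, 0.0], [0.501, -0.866, -0.0], [0.0, 0.0, -1.0]]
wrist_force: [-0.8, 0.1, 0.2]
gripper_width: 0.009
gripper_force: 0.0
```

Emit:
move_arm([
  [[0,0,0],[0,0,0.0016],0],
  [[0,0,0],[0,0,0.0016],0],
  [[0,0,0],[0,0,0.0016],0],
])

```text
time_s: 28.95
tcp_pos: [0.5696, -0.139, 0.1322]
ee_rot: [[0.866, 0.501, 0.0], [0.501, -0.866, -0.0], [0.0, 0.0, -1.0]]
wrist_force: [-0.0, -0.9, 0.0]
gripper_width: 0.007
gripper_force: 0.0
```

Emit:
move_arm([
  [[0,0,0],[0,0,0.0016],0],
  [[0,0,0],[0,0,0.0016],0],
  [[0,0,0],[0,0,0.0016],0],
])

```text
time_s: 29.25
tcp_pos: [0.5697, -0.139, 0.1302]
ee_rot: [[0.865, 0.501, 0.0], [0.501, -0.865, -0.0], [0.0, 0.0, -1.0]]
wrist_force: [-1.1, 0.6, 3.0]
gripper_width: 0.004
gripper_force: 1.2
```

Run:
```python
from h import *
theta();c=cap('scene')
cv2.imwrite('pics/s9.png',cv2.resize(c['img'][140:260,210:370,::-1],(800,600),interpolation=cv2.INTER_CUBIC))
```

```text
{'centre': [276.5, 193.9], 'score': 0.66} (np.float64(-0.14780951956779276), np.float64(0.029495050758403973)) theta 0.07753169927676455
29.35 [ 0.56970872 -0.13895194  0.13008337] [-0.81974079  0.75747011  1.89024793]
```

Emit:
move_arm([
  [[0,0,0],[0,0,0.0014],0],
  [[0,0,0],[0,0,0.0014],0],
  [[0,0,0],[0,0,0.0014],0],
])

```text
time_s: 29.7
tcp_pos: [0.5699, -0.1387, 0.128]
ee_rot: [[0.866, 0.501, 0.001], [0.501, -0.866, 0.0], [0.001, 0.0, -1.0]]
wrist_force: [-1.0, 2.8, 3.1]
gripper_width: 0.006
gripper_force: 1.5
```

Emit:
move_arm([
  [[0,0,0],[0,0,0.0014],0],
  [[0,0,0],[0,0,0.0014],0],
])

```text
time_s: 29.9
tcp_pos: [0.57, -0.1388, 0.127]
ee_rot: [[0.865, 0.501, 0.001], [0.501, -0.865, 0.0], [0.001, 0.0, -1.0]]
wrist_force: [-1.3, 3.8, 7.1]
gripper_width: 0.009
gripper_force: 3.6
```

Emit:
move_arm([
  [[0,0,0],[0,0,0.0014],0],
  [[0,0,0],[0,0,0.0014],0],
])

```text
time_s: 30.1
tcp_pos: [0.5701, -0.1387, 0.1264]
ee_rot: [[0.865, 0.501, 0.001], [0.501, -0.865, -0.0], [0.001, 0.001, -1.0]]
wrist_force: [-3.0, 4.1, 10.0]
gripper_width: 0.004
gripper_force: 4.8
```

Emit:
move_arm([
  [[0,0,0],[0,0,0.001],0],
  [[0,0,0],[0,0,0.0006],0],
])

```text
time_s: 30.3
tcp_pos: [0.5701, -0.1386, 0.126]
ee_rot: [[0.865, 0.501, 0.002], [0.501, -0.865, -0.0], [0.001, 0.001, -1.0]]
wrist_force: [-2.7, 4.6, 10.6]
gripper_width: 0.007
gripper_force: 5.2
```

Emit:
move_arm([
  [[0,0,0],[0,0,0.0008],0],
  [[0,0,0],[0,0,0.0002],0],
])

```text
time_s: 30.5
tcp_pos: [0.5702, -0.1386, 0.1257]
ee_rot: [[0.865, 0.502, 0.002], [0.502, -0.865, 0.0], [0.002, 0.001, -1.0]]
wrist_force: [-2.7, 6.2, 11.6]
gripper_width: 0.004
gripper_force: 5.5
```

Emit:
move_arm([
  [[0,0,0],[0,0,0.0008],0],
  [[0,0,0],[0,0,0.0002],0],
])

```text
time_s: 30.7
tcp_pos: [0.5702, -0.1385, 0.1254]
ee_rot: [[0.865, 0.502, 0.002], [0.502, -0.865, 0.0], [0.002, 0.001, -1.0]]
wrist_force: [-3.3, 5.1, 12.5]
gripper_width: 0.006
gripper_force: 5.8
```

Emit:
move_arm([
  [[0,0,0],[0,0,0.0008],0],
  [[0,0,0],[0,0,0.0002],0],
])

```text
time_s: 30.9
tcp_pos: [0.5702, -0.1385, 0.125]
ee_rot: [[0.865, 0.502, 0.002], [0.502, -0.865, 0.0], [0.002, 0.001, -1.0]]
wrist_force: [-3.8, 5.7, 12.3]
gripper_width: 0.005
gripper_force: 6.2
```

Emit:
move_arm([
  [[0,0,0],[0,0,0.0008],0],
  [[0,0,0],[0,0,0.0002],0],
])

```text
time_s: 31.1
tcp_pos: [0.5703, -0.1384, 0.1246]
ee_rot: [[0.865, 0.502, 0.002], [0.502, -0.865, 0.0], [0.002, 0.001, -1.0]]
wrist_force: [-4.3, 6.2, 11.6]
gripper_width: 0.008
gripper_force: 5.9
```

Emit:
move_arm([
  [[0,0,0],[0,0,0.0008],0],
  [[0,0,0],[0,0,0.0002],0],
])

```text
time_s: 31.3
tcp_pos: [0.5704, -0.1386, 0.1228]
ee_rot: [[0.865, 0.501, 0.002], [0.501, -0.865, 0.0], [0.002, 0.001, -1.0]]
wrist_force: [0.8, 0.6, 1.0]
gripper_width: 0.005
gripper_force: 0.4
```

The force dropped from 12 N to 1 N and the finger fell 2 mm, so the catch snapped. I'll let go and check.

Emit:
move_arm([
  [[0,0,0],[0,0,-0.006],0],
  [[0,0,0],[0,0,-0.02],0],
  [[0,0,0],[0,0,-0.05],0],
  [[0,0,0],[0,0,-0.07],0],
  [[0,0,0],[0,0,-0.07],0],
  [[0,0,0],[0,0,-0.05],0],
  [[0,0,0],[0,0,0],0],
  [[0,0,0],[0,0,0],0],
  [[0,0,0],[0,0,0],0],
  [[0,0,0],[0,0,0],0],
])

```text
time_s: 32.3
tcp_pos: [0.5689, -0.1391, 0.2532]
ee_rot: [[0.866, 0.501, -0.003], [0.501, -0.866, 0.0], [-0.003, -0.002, -1.0]]
wrist_force: [0.1, 0.1, 0.3]
gripper_width: 0.009
gripper_force: 0.0
```

Run:
```python
from h import *
for i in range(3): theta()
c=cap('scene')
cv2.imwrite('pics/s10.png',np.hstack([cv2.resize(cv2.imread('pics/s9.png'),(400,300)),cv2.resize(c['img'][140:260,210:370,::-1],(400,300))]))
```

```text
{'centre': [276.8, 194.1], 'score': 0.66} (np.float64(-0.14639064134378604), np.float64(0.029742575741182664)) theta 0.08101539715748556
32.4 [ 0.56921479 -0.13902693  0.25359082] [-0.41836634  0.09580788  0.10081788]
{'centre': [275.5, 195.9], 'score': 0.91} (np.float64(-0.153360577478573), np.float64(0.02111364375255187)) theta 0.017384233397166313
32.5 [ 0.56944948 -0.13903116  0.25400943] [ 0.1598669  -0.33713273  0.52891985]
{'centre': [274.9, 195.4], 'score': 0.97} (np.float64(-0.15620497353739984), np.float64(0.020883882632262374)) theta 0.013478307931671749
32.6 [ 0.56954584 -0.13898986  0.25435564] [-0.31561288 -0.35441088 -0.00123458]
```

View pics/s10.png

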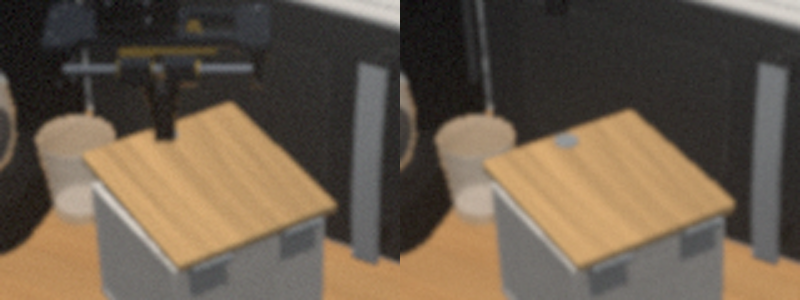

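```bash
python3 -c "
from h import *
theta();print(r.finish_job())"
```

```text
{'centre': [276.1, 195.0], 'score': 0.7} (np.float64(-0.15010948815742606), np.float64(0.02530888795156716)) theta 0.04760301475066113
32.75 [ 0.56960191 -0.13898808  0.254599  ] [-0.25554061 -0.54974558 -0.06612012]
the job is handed in; nothing more can be done
None
```

The lid swung down after about a 3 N push and its catch snapped at 12–13 N down (up to about 14 N total), and I handed the job in. The lid stayed down after I let go, though noisy camera estimates (0.01–0.08 rad, last 0.05) can't confirm the 0.035 limit; finger height at the snap suggests about 0.025. The tin, glass and bottle were not touched.

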